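# Make up two sampling kits

### The arm

A 6-joint arm with a two-finger parallel gripper is mounted at the origin on the work surface. World frame = base frame: x ahead of the robot, y to its left, z up, the work surface at z = 0. Lengths are in m, angles in rad, forces in N, time in s.
With the tool pointing down it reaches from about 0.275 to 0.725 m from the base axis. Payload 5.6 kg.
Tool frame: the origin (TCP) lies at the very end of the fingers, on their centre line; the grasp point (between the pads) lies env.pinch_z behind it (env.pinch_z is the distance from the TCP to the grasp point, in m); z points along the fingers, y is the line along which they close (so a half turn about z gives the same grasp; the last joint's range is limited). The gripper opens to 85 mm and grips with 20 to 120 N. Pads are 22 mm wide; open, the fingers measure 114 mm over their backs; the gripper's body (76 mm by 85 mm) begins 54 mm behind the grasp point. The pads swing forward as they close: fully open they stand 13 mm farther back than shut.
Start: joints at [-0.969, 0.255, 0.108, 0, -1.424, -0.285], TCP at [0.171, -0.523, 0.231] pointing down, gripper open.
Joint ranges: [-2.95, 2.95], [-1.21, 1.97], [-1.09, 1.5], [-2.87, 1.71], [-2.94, -0.07], [-3.05, 3.05]. Speed limits (rad/s): [2.57, 2.57, 3.14, 3.14, 3.14, 3.14].

### API

Orientations are given as a rotation vector (axis times angle).
In Python, from rig import monitor, camera, workorder, env gives the robot as it stands. The module is installed in compiled form; this text tells all that it offers.
- The arm moves only by the tool jog_arm, never from a script. Its argument "targets" is a list of rows, each a list of 4 numbers: the shift along the world's x, y, z in m, then the turn about the world's z in rad. A call has 1 to 10 rows; each row is the pose to reach, as a shift and turn from the pose commanded when the call began; what a row does not reach only later rows make up. A row lasts 1/12 s, in which the tool goes at most 41.7 mm and 7.16 degrees, less where a joint would pass 70% of its speed; a pose out of reach is approached as far as the arm can. A call with a gripper value outside its range is refused whole. "grip" is the finger opening in m, from 0 to 0.0854, set as the call begins (left out, the last holds). The fingers move at their own pace and stop on an object; "newtons" is the grip in N (left out, the last holds). Time passes only in rows, so rows that repeat a pose let the fingers close. It gives the time, the measured TCP pose, the force, the opening and the grip force at its end, in the units of the state.
- monitor.get_obs(): the state, without advancing time (a new reading comes with each control period).
- camera(name): name is "scene" or "top" or "wrist"; returns a dict with "color" (400x640x3 uint8, red, green, blue), "camera_matrix" (3x3 intrinsics, pixels), "k1" (the pictures are not rectified: a ray, as slopes to the right and down, at radius r is drawn at 1 + k1 r^2 times it, then the intrinsics apply), "world_from_camera" (4x4, takes a point from camera to world coordinates). Camera axes: x right, y up, looking along -z (the intrinsics and any distortion apply to the point x, -y, -z); pixel columns grow to the right and rows downward; lengths in m; the calibration is good to about 2 mm. A picture is of the moment at which its call begins. There is no depth.
- workorder.sign_off(): hands the job in; it is judged then, once.
The state is a dict: "clock": time; "joint_positions": joint angles; "joint_velocities": joint speeds; "joint_efforts": joint torques, N m; "position": TCP position; "tool_rot": TCP orientation; "force": force on the tool from outside, world axes, zero at the start; "ft_torque": the same for the moment, N m; "finger_gap": finger opening in m; "grip_force": force on a finger pad.
Only numpy, scipy, OpenCV 4.12 (cv2) and the standard library are available. Lean on these libraries where they do the work, as an engineer would, in place of code of your own. Each camera call takes 0.05 s, during which the arm holds its last target. There are 200 camera calls.

### The job

Make up the two sampling kits from the stock on the desk: the blue tray gets the red-capped pot, the green spray bottle and the white label roll; the grey tray, which already has its teal carton, gets the yellow-capped pot and the white-and-pink swab carton. Set each item down gently, not dropped, standing upright on the floor of an empty bay of its tray. Leave the teal carton standing in its tray, and the blue-capped pot and the amber bottle standing where they are.

Things in the scene. Friction and masses are not known exactly. Their poses are not given: they have to be found in the camera images.
- blue_tray: Blue plastic kit tray, empty at the start. Loose, 0.5 kg, 214 x 78 mm (x, y), rim 30 mm high, floor, walls and dividers 4 mm thick; two full-height dividers make three bays in a row along x, centres at x = -70, 0, +70 mm, each 66 x 70 mm (x, y) inside. Lift tabs add 8 mm at each end. Origin: centre of its underside, z up.
- grey_tray: Grey plastic kit tray. Loose, 0.5 kg, 214 x 78 mm (x, y), rim 30 mm high, floor, walls and dividers 4 mm thick; two full-height dividers make three bays in a row along x, centres at x = -70, 0, +70 mm, each 66 x 70 mm (x, y) inside. Lift tabs add 8 mm at each end. Origin: centre of its underside, z up. The bay at x = +70 holds the teal carton, the others are empty.
- red_pot: Lidded sample pot standing upright, pale body 37 mm across, knurled red screw cap 40 mm across from 66 to 88 mm above its foot, 88 mm tall overall, about 45 g. Origin: centre of its underside, z up. One of the stock items.
- yellow_pot: Lidded sample pot standing upright, pale body 37 mm across, knurled yellow screw cap 40 mm across from 66 to 88 mm above its foot, 88 mm tall overall, about 45 g. Origin: centre of its underside, z up. One of the stock items.
- green_spray: Small round pocket spray bottle standing upright, green body with white paper label, 38 mm across, straight up to 70 mm above its foot, then a shoulder and a narrow white cap (23 mm), 100 mm tall, about 80 g. Origin: centre of its underside, z up. One of the stock items.
- label_roll: White roll of labels standing on its flat end, 50 mm across, 50 mm tall, hole 26 mm across through its brown card core, about 60 g. Origin: centre of its underside, z up along the roll's axis. One of the stock items.
- swab_carton: Stiff upright carton of swabs, white with pink bands and a pink stripe on top, 46 mm (its x) by 36 mm (its y), 95 mm tall, about 50 g. Origin: centre of its underside, z up. One of the stock items.
- plaster_carton: Stiff upright carton of plasters, teal with a white band and a white stripe on top, 46 mm (its x) by 36 mm (its y), 80 mm tall, about 50 g, already packed in the grey tray. Origin: centre of its underside, z up.
- blue_pot: Lidded sample pot standing upright, pale body 37 mm across, knurled dark blue screw cap 40 mm across from 66 to 88 mm above its foot, 88 mm tall overall, about 45 g. Origin: centre of its underside, z up. Stays in stock.
- amber_spray: Small round pocket spray bottle standing upright, amber brown body with white paper label, 38 mm across, straight up to 70 mm above its foot, then a shoulder and a narrow white cap (23 mm), 100 mm tall, about 80 g. Origin: centre of its underside, z up. Stays in stock.
Things that resemble listed ones, but are neither listed nor needed, are in the scene too. Of the things that look like the grey_tray, the larger one is meant. Leave any purple look-alike of the label_roll alone.

How it is judged:
At the end, for the whole second after the job is handed in: Each of the five items, and the teal carton, is in its own tray, its foot within the walls and at most 6 mm off the tray's floor, upright within 0.15 rad, at rest; trays level (0.05 rad) and at rest; blue-capped pot and amber bottle upright (0.15 rad), within 30 mm of their start (x of red_pot in the frame of blue_tray between -0.1 and 0.1 m and y of red_pot in the frame of blue_tray between -0.034 and 0.034 m and z of red_pot in the frame of blue_tray between -0.002 and 0.01 m and angle between each of red_pot, green_spray, label_roll, yellow_pot, swab_carton, plaster_carton, blue_pot, amber_spray's own z axis and vertical below 0.15 rad and linear speed of each of red_pot, green_spray, label_roll, yellow_pot, swab_carton, plaster_carton, blue_tray, grey_tray below 0.03 m/s and x of green_spray in the frame of blue_tray between -0.1 and 0.1 m and y of green_spray in the frame of blue_tray between -0.034 and 0.034 m and z of green_spray in the frame of blue_tray between -0.002 and 0.01 m and x of label_roll in the frame of blue_tray between -0.1 and 0.1 m and y of label_roll in the frame of blue_tray between -0.034 and 0.034 m and z of label_roll in the frame of blue_tray between -0.002 and 0.01 m and x of yellow_pot in the frame of grey_tray between -0.1 and 0.1 m and y of yellow_pot in the frame of grey_tray between -0.034 and 0.034 m and z of yellow_pot in the frame of grey_tray between -0.002 and 0.01 m and x of swab_carton in the frame of grey_tray between -0.1 and 0.1 m and y of swab_carton in the frame of grey_tray between -0.034 and 0.034 m and z of swab_carton in the frame of grey_tray between -0.002 and 0.01 m and x of plaster_carton in the frame of grey_tray between -0.1 and 0.1 m and y of plaster_carton in the frame of grey_tray between -0.034 and 0.034 m and z of plaster_carton in the frame of grey_tray between -0.002 and 0.01 m and distance of each of blue_pot, amber_spray from where it was at the start of the episode below 0.03 m and angle between each of blue_tray, grey_tray's own z axis and vertical below 0.05 rad); the robot touches nothing.
It fails at once if the blue-capped pot or the amber bottle is knocked over or shifted more than 30 mm (distance of any of blue_pot, amber_spray from where it was at the start of the episode above 0.03 m or angle between any of blue_pot, amber_spray's own z axis and vertical above 0.5 rad).
It fails at once if the teal carton is lifted out or knocked over (angle between plaster_carton's own z axis and vertical above 0.5 rad or height (world z) of plaster_carton above 0.04 m).
It fails at once if one of the five kit items is dropped (moves faster than 0.8 m/s, a fall of over 30 mm, out of the fingers) ((linear speed of red_pot above 0.8 m/s and contact force between red_pot and the fingers below 0.05 N) or (linear speed of green_spray above 0.8 m/s and contact force between green_spray and the fingers below 0.05 N) or (linear speed of label_roll above 0.8 m/s and contact force between label_roll and the fingers below 0.05 N) or (linear speed of yellow_pot above 0.8 m/s and contact force between yellow_pot and the fingers below 0.05 N) or (linear speed of swab_carton above 0.8 m/s and contact force between swab_carton and the fingers below 0.05 N)).
It also fails if it takes over 136 s, if anything falls off the work surface, if the arm or the gripper's body presses on something with over 40 N, if the wrist force passes 120 N, or if a joint passes its speed limit or range.

## Working session

There is one attempt and no reset: what is moved stays moved. The work goes in short steps, Python scripts to look and compute and a tool call to move; the robot and the scene stay as the last step left them, time stands still between calls to the robot, and variables do not carry over. Pictures are saved under pics/ and viewed, at most 14 in all, crops included, and the job is handed in when it is done.

Besides the shell and the picture viewer there is one more tool, called after "Request:" as name(argument=value, ...) on one line, values as JSON. jog_arm: Moves the arm, as the interface text tells. Its arguments: {"type":"object","properties":{"targets":{"type":"array","items":{"type":"array","items":{"type":"number"}}},"grip":{"type":"number"},"newtons":{"type":"number"}},"required":["targets"]}

```bash
mkdir -p pics
python3 - <<'E'
from rig import monitor,camera,env
import cv2
for n in ("scene","top"):
    c=camera(n); cv2.imwrite(f"pics/{n}0.png",c["color"][:,:,::-1]); print(n,c["camera_matrix"].tolist(),c["k1"],c["world_from_camera"].round(4).tolist())
print(env.pinch_z,monitor.get_obs())
E
```

```text
scene [[399.1375478698773, 0.0, 318.8858712421677], [0.0, 399.1375478698773, 200.69839727998493], [0.0, 0.0, 1.0]] -0.05252164424584989 [[-0.4111, -0.6786, 0.6087, 1.1301], [0.9115, -0.2978, 0.2836, 0.2495], [-0.0112, 0.6714, 0.741, 0.6974], [0.0, 0.0, 0.0, 1.0]]
top [[453.5534491714893, 0.0, 325.42985128179293], [0.0, 453.5534491714893, 200.82799237305025], [0.0, 0.0, 1.0]] 0.009659295689555841 [[-0.0135, 0.986, -0.1662, 0.3963], [-0.9999, -0.0119, 0.0107, 0.0148], [0.0086, 0.1663, 0.986, 0.9862], [0.0, 0.0, 0.0, 1.0]]
0.0187 {'clock': 0.1, 'joint_positions': array([-9.69377792e-01,  2.55708391e-01,  1.07144183e-01, -4.27604590e-04,
       -1.42391427e+00, -2.84593577e-01]), 'joint_velocities': array([-0.00076247, -0.00238416,  0.00244869,  0.0015498 ,  0.00075543,
       -0.00023425]), 'joint_efforts': array([-1.98954775e-03, -3.87607491e+01,  2.38473004e+01,  5.37781656e+00,
       -3.79422956e-03, -1.06798743e-05]), 'position': array([ 0.17126593, -0.52218939,  0.23047862]), 'tool_rot': array([ 4.95437373e-01, -3.10193642e+00, -2.67174040e-03]), 'force': array([0.01803695, 0.23926584, 0.35371271]), 'ft_torque': array([-0.04102872, -0.05106966,  0.04934714]), 'grip_force': 0.0, 'finger_gap': 0.08525356322649391}
```

View pics/scene0.png

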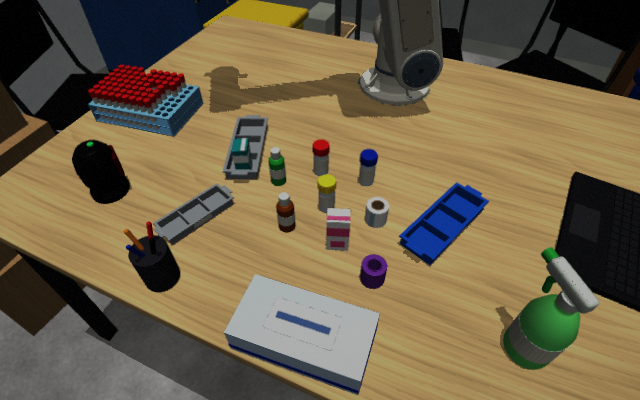

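View pics/top0.png

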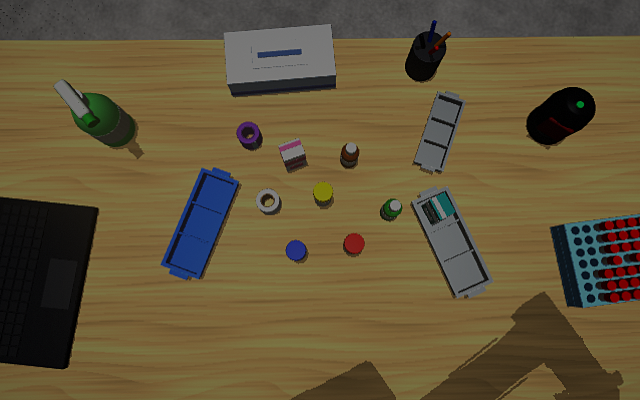

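The scene view shows the stock between the two kit trays. In the top view:
- Red pot (354,243), yellow pot (323,193), blue pot (296,250)
- Green bottle (392,209), amber bottle (349,154)
- White roll (268,201), with the purple roll at (248,135) to be left alone
- Swab carton (292,153)
- Blue tray (201,223)
- Grey trays: (452,242) is larger and holds the teal carton; (440,132) is smaller

The grey tray at (452,242) is the one meant. I'll measure next and confirm it in a crop.

```bash
cat > h.py <<'E'
import numpy as np, cv2
from rig import camera, monitor
def dist(c): return np.array([c["k1"],0,0,0,0.])
def cast(c,px,z):
    p=cv2.undistortPoints(np.float64(px).reshape(-1,1,2),c["camera_matrix"],dist(c)).reshape(-1,2)
    T=c["world_from_camera"]; d=np.c_[p[:,0],-p[:,1],-np.ones(len(p))]@T[:3,:3].T
    return (T[:3,3]+d*((z-T[2,3])/d[:,2])[:,None])
def blobs(c,lo,hi,amin=60,box=None):
    h=cv2.cvtColor(c["color"],cv2.COLOR_RGB2HSV); m=cv2.inRange(h,lo,hi)
    if box is not None:
        k=np.zeros_like(m); x0,y0,x1,y1=box; k[y0:y1,x0:x1]=255; m&=k
    cs,_=cv2.findContours(m,cv2.RETR_EXTERNAL,cv2.CHAIN_APPROX_NONE)
    return sorted([q for q in cs if cv2.contourArea(q)>=amin],key=cv2.contourArea,reverse=True)
E
python3 - <<'E'
from h import *
t=camera("top")
P={"red":((0,120,40),(8,255,255),(330,225,375,262),.085),"red_":((172,120,40),(180,255,255),(330,225,375,262),.085),
"yel":((20,120,60),(35,255,255),(305,175,340,212),.085),"blu":((105,120,30),(130,255,255),(280,235,312,266),.085),
"roll":((0,0,90),(180,60,255),(250,182,285,220),.05),
"amb_cap":((0,0,90),(180,50,255),(336,138,362,170),.1),"grn":((40,80,20),(85,255,255),(375,192,408,226),.065),"grn_cap":((0,0,90),(180,50,255),(375,192,408,226),.1),
"swab_pink":((140,60,40),(178,255,255),(275,135,310,158),.095),"swab":((0,0,90),(180,60,255),(275,135,310,172),.095),
"btray":((105,120,30),(130,255,255),(150,155,250,290),.03)}
for n,(lo,hi,b,z) in P.items():
    for q in blobs(t,lo,hi,20,b)[:2]:
        w=cast(t,q,z)[:,:2]; r=cv2.minAreaRect(w.astype(np.float32)*1000); cc,rad=cv2.minEnclosingCircle(w.astype(np.float32)*1000)
        print(n,"px",cv2.boundingRect(q),"rect",np.round(r[0]),np.round(r[1]),round(r[2],1),"circ",np.round(cc),round(rad,1))
img=t["color"][:,:,::-1]
a=cv2.resize(img[80:310,395:505],None,fx=2.4,fy=2.4,interpolation=cv2.INTER_CUBIC)
b=cv2.resize(img[120:268,235:415],None,fx=2.9,fy=2.9,interpolation=cv2.INTER_CUBIC)
o=np.zeros((555,800,3),np.uint8); o[:a.shape[0],:a.shape[1]]=a; o[:b.shape[0],270:270+b.shape[1]]=b
cv2.imwrite("pics/crop1.png",o)
E
```

```text
red px (344, 233, 21, 21) rect [463. -50.] [40. 40.] 89.3 circ [462. -50.] 20.7
yel px (305, 181, 35, 31) rect [558.  12.] [69. 62.] 89.3 circ [558.  12.] 46.1
blu px (286, 240, 20, 21) rect [450.  66.] [38. 37.] 44.6 circ [450.  66.] 19.9
roll px (256, 188, 23, 24) rect [558. 127.] [49. 46.] 0.2 circ [558. 127.] 24.6
amb_cap px (346, 143, 10, 10) rect [654. -47.] [18. 19.] 88.8 circ [655. -48.] 10.8
grn px (383, 199, 19, 19) rect [ 535. -131.] [36. 37.] 43.7 circ [ 535. -132.] 19.7
grn_cap px (390, 200, 11, 11) rect [ 536. -133.] [19. 20.] 43.8 circ [ 536. -133.] 10.6
swab_pink px (279, 140, 22, 13) rect [662.  77.] [11. 46.] 22.0 circ [660.  76.] 23.3
swab px (281, 144, 24, 17) rect [648.  71.] [20. 45.] 19.7 circ [648.  71.] 24.0
swab px (278, 138, 22, 9) rect [669.  79.] [ 4. 45.] 20.7 circ [668.  79.] 22.5
btray px (161, 168, 78, 112) rect [516. 270.] [ 87. 241.] 69.1 circ [515. 269.] 120.9
```

View pics/crop1.png

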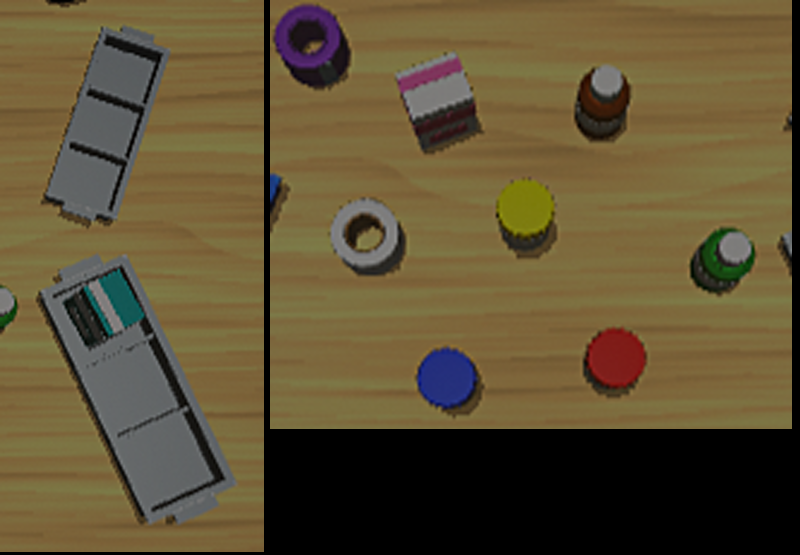

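The crop confirms the grey tray at lower left is the larger one and holds the teal carton. The roll at (268,201) in the top view is white with a brown core; the purple one stays. Next I'll refine the trays, the yellow pot and the carton, and cross-check with the scene view.

Run:
```python
from h import *
t=camera("top"); s=camera("scene")
def tray(c,lo,hi,box,name):
    h=cv2.cvtColor(c["color"],cv2.COLOR_RGB2HSV); m=cv2.inRange(h,lo,hi); k=np.zeros_like(m); x0,y0,x1,y1=box; k[y0:y1,x0:x1]=255; m&=k
    # metric map of the z=0.03 plane, 1 mm per px
    ctr=cast(c,[[(x0+x1)/2,(y0+y1)/2]],.03)[0,:2]
    gx,gy=np.meshgrid(np.arange(-200,200)/1000+ctr[0],np.arange(-200,200)/1000+ctr[1])
    T=np.linalg.inv(c["world_from_camera"]); W=np.stack([gx,gy,np.full_like(gx,.03)],-1).reshape(-1,3)@T[:3,:3].T+T[:3,3]
    px=cv2.projectPoints(W*[1,-1,-1],np.zeros(3),np.zeros(3),c["camera_matrix"],dist(c))[0].reshape(400,400,2).astype(np.float32)
    mm=cv2.remap(m,px[...,0],px[...,1],cv2.INTER_LINEAR); mm=((mm>127)*255).astype(np.uint8)
    mm=cv2.morphologyEx(mm,cv2.MORPH_CLOSE,np.ones((25,25)))
    mm=cv2.morphologyEx(mm,cv2.MORPH_OPEN,cv2.getStructuringElement(cv2.MORPH_ELLIPSE,(61,61)))
    q=max(cv2.findContours(mm,0,1)[0],key=cv2.contourArea); r=cv2.minAreaRect(q)
    b=cv2.boxPoints(r)-200+ctr*1000
    print(name,"c",np.round(np.array(r[0])-200+ctr*1000,1),"size",np.round(r[1],1),"ang",round(r[2],1),"corners",np.round(b).tolist(), "cam",np.round(c["world_from_camera"][:2,3]*1000))
B=((105,120,30),(130,255,255)); G=((0,0,45),(180,45,255))
tray(t,*B,(150,155,250,290),"blue top"); tray(s,*B,(395,175,495,270),"blue scene")
tray(t,*G,(408,180,495,302),"grey top"); tray(s,*G,(220,110,270,182),"grey scene")
for n,lo,hi,b,z in (("yel",(22,200,80),(35,255,255),(300,170,345,215),.088),("teal",(80,80,30),(98,255,255),(415,190,455,225),.08),
   ("swabtop",(0,0,90),(180,255,255),(275,135,310,172),.095)):
    for q in blobs(t,lo,hi,20,b)[:2]:
        w=cast(t,q,z)[:,:2].astype(np.float32)*1000; r=cv2.minAreaRect(w); print(n,cv2.boundingRect(q),np.round(r[0]),np.round(r[1]),round(r[2],1))
for n,lo,hi,b,z in (("red",(0,120,40),(8,255,255),(308,135,335,165),.077),("yel",(22,150,80),(35,255,255),(312,172,342,195),.077),("blu",(105,120,30),(130,255,255),(355,145,382,170),.077)):
    for q in blobs(s,lo,hi,20,b)[:1]:
        w=cast(s,q.reshape(-1,2).mean(0),z)[0,:2]*1000; print("scene",n,cv2.boundingRect(q),w.round())
```

```text
blue top c [515.5 270.3] size [ 86.9 240.2] ang 69.0 corners [[388.0, 273.0], [612.0, 187.0], [643.0, 268.0], [419.0, 354.0]] cam [396.  15.]
blue scene c [518.4 266.6] size [ 88.4 246.7] ang 69.0 corners [[387.0, 269.0], [618.0, 181.0], [649.0, 264.0], [419.0, 352.0]] cam [1130.  250.]
grey top c [ 469.4 -260.6] size [241.5  86.3] ang 22.6 corners [[341.0, -267.0], [374.0, -347.0], [597.0, -254.0], [564.0, -174.0]] cam [396.  15.]
grey scene c [ 470.5 -263.6] size [247.2  88.4] ang 22.8 corners [[339.0, -271.0], [374.0, -352.0], [602.0, -256.0], [567.0, -175.0]] cam [1130.  250.]
yel (313, 182, 20, 20) [567.  10.] [38. 38.] 18.0
teal (436, 192, 19, 25) [ 540. -238.] [46. 21.] 25.9
teal (430, 199, 12, 21) [ 530. -217.] [46.  5.] 26.2
swabtop (275, 135, 35, 37) [646.  72.] [69. 76.] 89.6
scene red (313, 139, 16, 18) [465. -52.]
scene yel (317, 174, 19, 20) [567.   6.]
scene blu (361, 149, 17, 18) [451.  62.]
```

Request:
jog_arm(targets=[[0.015, 0.02, 0, 0.01], [0.04, 0.05, 0, 0.03], [0.06, 0.08, -0.01, 0.05], [0.08, 0.11, -0.02, 0.078], [0.1, 0.14, -0.02, 0.078], [0.12, 0.165, -0.02, 0.078], [0.145, 0.195, -0.02, 0.078], [0.17, 0.225, -0.02, 0.078], [0.19, 0.255, -0.02, 0.078], [0.21, 0.285, -0.02, 0.078]], grip=0.065, newtons=30)

```text
clock: 1.08
position: [0.3821, -0.2359, 0.2114]
tool_rot: [-0.616, 3.08, -0.0]
force: [0.1, -0.4, 0.1]
finger_gap: 0.0651
grip_force: 0.0
```

Request:
jog_arm(targets=[[0.022, 0.03, 0, 0], [0.045, 0.06, 0, 0], [0.068, 0.09, 0, 0], [0.09, 0.12, 0, 0], [0.113, 0.15, 0, 0], [0.135, 0.18, 0, 0], [0.155, 0.21, 0, 0], [0.173, 0.232, 0, 0], [0.185, 0.245, 0, 0], [0.185, 0.245, -0.02, 0]])

```text
clock: 1.92
position: [0.5703, 0.0101, 0.1937]
tool_rot: [-0.62, 3.073, -0.002]
force: [0.3, -0.6, -0.5]
finger_gap: 0.0651
grip_force: 0.0
```

Run:
```python
from h import *
w=camera("wrist"); cv2.imwrite("pics/w1.png",w["color"][:,:,::-1]); o=monitor.get_obs(); print(o["position"],w["world_from_camera"].round(3).tolist())
for q in blobs(w,(22,150,60),(35,255,255),100)[:1]:
    r=cv2.minEnclosingCircle(cast(w,q,.088)[:,:2].astype(np.float32)*1000); print(r)
```

```text
[0.56619529 0.00928057 0.18726449] [[-0.388, -0.869, -0.308, 0.49], [0.922, -0.366, -0.127, -0.022], [-0.003, -0.333, 0.943, 0.337], [0.0, 0.0, 0.0, 1.0]]
((562.9268798828125, 8.855916976928711), 21.19691276550293)
```

View pics/w1.png

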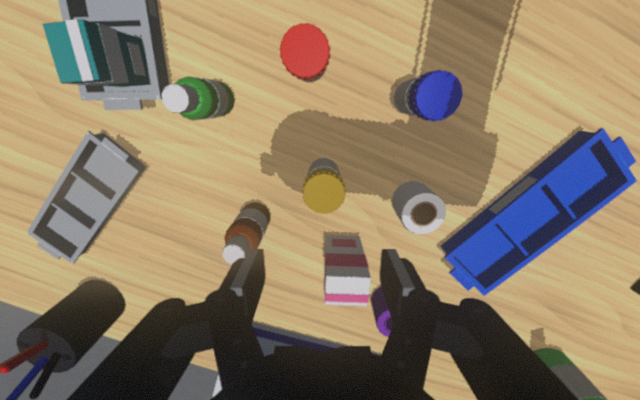

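The wrist view shows the yellow cap at (323,192), with the amber bottle and swab carton well clear of the finger path. It agrees with the other views, so I'll descend and grip.

Request:
jog_arm(targets=[[-0.001, 0, -0.03, 0], [-0.001, 0, -0.06, 0], [-0.001, 0, -0.09, 0], [-0.001, 0, -0.115, 0], [-0.001, 0, -0.13, 0], [-0.001, 0, -0.134, 0], [-0.001, 0, -0.134, 0]])

```text
clock: 2.55
position: [0.5644, 0.0068, 0.0564]
tool_rot: [0.615, -3.078, 0.0]
force: [0.4, 0.6, 0.0]
finger_gap: 0.0647
grip_force: 0.0
```

Request:
jog_arm(targets=[[0, 0, 0, 0], [0, 0, 0, 0], [0, 0, 0, 0], [0, 0, 0, 0], [0, 0, 0, 0], [0, 0, 0, 0]], grip=0.03)

```text
clock: 3.05
position: [0.5665, 0.0076, 0.059]
tool_rot: [-0.616, 3.077, -0.0]
force: [-0.9, 1.2, 5.4]
finger_gap: 0.0389
grip_force: 30.1
```

Request:
jog_arm(targets=[[0, 0, 0.01, 0], [0, 0, 0.03, 0], [0, 0, 0.055, 0], [0, 0, 0.085, 0], [0, 0, 0.115, 0], [0, 0, 0.14, 0], [-0.005, -0.01, 0.15, 0], [-0.015, -0.03, 0.15, 0], [-0.03, -0.055, 0.15, 0], [-0.045, -0.083, 0.15, 0]])

```text
clock: 3.88
position: [0.5192, -0.0761, 0.2071]
tool_rot: [0.618, -3.08, -0.001]
force: [1.4, 0.1, -0.7]
finger_gap: 0.0389
grip_force: 30.3
```

Request:
jog_arm(targets=[[-0.015, -0.03, 0, 0], [-0.03, -0.06, 0, 0], [-0.045, -0.09, 0, 0], [-0.06, -0.118, 0, 0], [-0.075, -0.145, 0, 0], [-0.09, -0.17, 0, 0], [-0.1, -0.19, 0, 0], [-0.108, -0.204, 0, 0], [-0.114, -0.212, 0, 0], [-0.115, -0.214, 0, 0]])

```text
clock: 4.72
position: [0.404, -0.2905, 0.2072]
tool_rot: [0.613, -3.081, -0.001]
force: [-0.3, 0.1, -0.5]
finger_gap: 0.0388
grip_force: 30.3
```

Run:
```python
from h import *
w=camera("wrist"); s=camera("scene"); o=monitor.get_obs(); print(o["position"])
im=w["color"][:,:,::-1].copy()
T=np.linalg.inv(w["world_from_camera"])
u=np.array([.9225,.386]);n=np.array([-.386,.9225]);c=np.array([.471,-.2646])
for a in (-.107,-.035,.035,.107):
  for b in (-.039,.039):
    p=T[:3,:3]@np.r_[c+a*u+b*n,.03]+T[:3,3]
    q=cv2.projectPoints(p.reshape(1,3)*[1,-1,-1],np.zeros(3),np.zeros(3),w["camera_matrix"],dist(w))[0].ravel()
    cv2.circle(im,(int(q[0]),int(q[1])),3,(0,0,255),1)
cv2.imwrite("pics/w2.png",im)
```

```text
[ 0.40504971 -0.28951943  0.20718676]
```

View pics/w2.png

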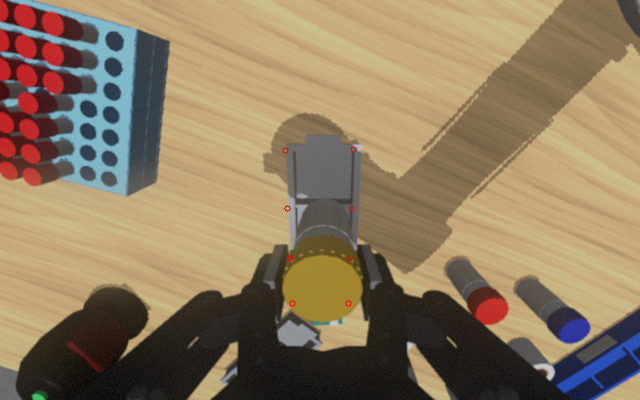

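The wrist view shows the pot over the near empty bay: rim at columns 290 to 360, end wall at row 148. It's within about 6 mm of my projected tray, and the pot has 16 mm of margin, so I'll lower it.

Request:
jog_arm(targets=[[0, 0, -0.02, 0], [0, 0, -0.045, 0], [0, 0, -0.07, 0], [0, 0, -0.095, 0], [0, 0, -0.115, 0], [0, 0, -0.128, 0], [0, 0, -0.134, 0], [0, 0, -0.138, 0], [0, 0, -0.138, 0]])

```text
clock: 5.57
position: [0.4057, -0.2891, 0.0691]
tool_rot: [0.617, -3.08, -0.0]
force: [1.0, 0.4, -0.4]
finger_gap: 0.0392
grip_force: 30.3
```

Request:
jog_arm(targets=[[0, 0, -0.002, 0], [0, 0, -0.004, 0], [0, 0, -0.005, 0], [0, 0, -0.005, 0]])

```text
clock: 5.9
position: [0.4055, -0.2896, 0.0645]
tool_rot: [-0.616, 3.08, -0.0]
force: [-0.0, -0.2, -1.2]
finger_gap: 0.039
grip_force: 30.3
```

Request:
jog_arm(targets=[[0, 0, -0.001, 0], [0, 0, -0.002, 0], [0, 0, -0.003, 0], [0, 0, -0.003, 0]])

```text
clock: 6.23
position: [0.4059, -0.2898, 0.063]
tool_rot: [-0.617, 3.079, -0.002]
force: [-2.3, 3.4, 12.1]
finger_gap: 0.0387
grip_force: 31.6
```

Contact with the floor (12 N). Release.

Request:
jog_arm(targets=[[0, 0, 0.001, 0], [0, 0, 0.001, 0], [0, 0, 0.001, 0], [0, 0, 0.001, 0]], grip=0.06)

```text
clock: 6.57
position: [0.4053, -0.2896, 0.0621]
tool_rot: [0.616, -3.08, -0.0]
force: [-0.4, 0.3, 1.0]
finger_gap: 0.06
grip_force: 0.0
```

Request:
jog_arm(targets=[[0, 0, 0.015, 0], [0, 0, 0.04, 0], [0, 0, 0.07, 0], [0, 0, 0.1, 0], [0, 0, 0.13, 0], [0.02, 0.03, 0.145, 0], [0.04, 0.06, 0.145, 0], [0.06, 0.09, 0.145, 0], [0.08, 0.12, 0.145, 0], [0.1, 0.15, 0.145, 0]])

```text
clock: 7.4
position: [0.5059, -0.1381, 0.2073]
tool_rot: [-0.616, 3.081, 0.0]
force: [1.5, -1.1, 0.1]
finger_gap: 0.0603
grip_force: 0.0
```

Request:
jog_arm(targets=[[0.015, 0.02, 0, 0], [0.035, 0.05, 0, 0], [0.057, 0.08, 0, 0], [0.078, 0.11, 0, 0], [0.098, 0.14, 0, 0], [0.118, 0.17, 0, 0], [0.135, 0.194, 0, 0], [0.145, 0.207, 0, 0], [0.149, 0.212, 0, 0], [0.149, 0.212, 0, 0]], grip=0.07)

```text
clock: 8.23
position: [0.6547, 0.0735, 0.2059]
tool_rot: [0.618, -3.078, 0.0]
force: [-1.0, -0.9, -0.9]
finger_gap: 0.0703
grip_force: 0.0
```

Run:
```python
from h import *
w=camera("wrist"); cv2.imwrite("pics/w3.png",cv2.resize(w["color"][150:350,180:500,::-1],None,fx=2,fy=2)); print(monitor.get_obs()["position"])
for q in blobs(w,(140,40,60),(178,255,255),60)[:3]:
    W=cast(w,q,.095)[:,:2].astype(np.float32)*1000; r=cv2.minAreaRect(W); print(cv2.boundingRect(q),r)
```

```text
[0.65424143 0.07238818 0.2064957 ]
(356, 217, 44, 51) ((677.1819458007812, 145.8566436767578), (57.568763732910156, 41.732784271240234), 32.69679260253906)
(299, 197, 47, 12) ((659.1339721679688, 76.23051452636719), (10.71766185760498, 44.24416732788086), 20.550464630126953)
(314, 166, 31, 7) ((625.8960571289062, 69.52005767822266), (5.672964096069336, 27.895618438720703), 22.722030639648438)
```

View pics/w3.png

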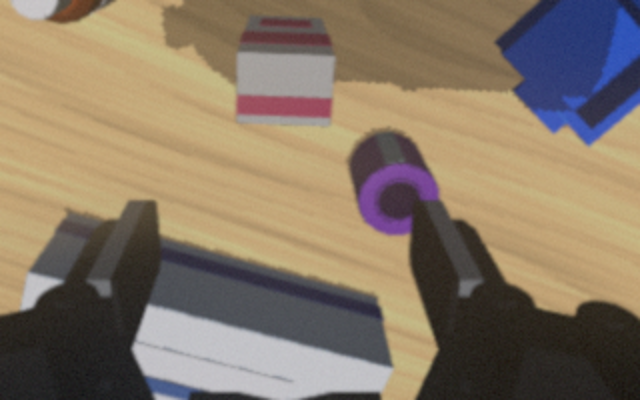

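The wrist crop shows the swab carton at (285,70), square to the fingers, with the purple roll outside the finger path. Descend, grip across its 46 mm side, then lift.

Request:
jog_arm(targets=[[0, 0.001, -0.03, -0.01], [0, 0.001, -0.065, -0.02], [0, 0.001, -0.1, -0.02], [0, 0.001, -0.13, -0.02], [0, 0.001, -0.148, -0.02], [0, 0.001, -0.155, -0.02], [0, 0.001, -0.156, -0.02], [0, 0.001, -0.156, -0.02]])

```text
clock: 8.95
position: [0.6548, 0.0727, 0.0526]
tool_rot: [-0.584, 3.085, -0.001]
force: [-0.2, -0.0, 0.6]
finger_gap: 0.07
grip_force: 0.0
```

Request:
jog_arm(targets=[[0, 0, 0, 0], [0, 0, 0, 0], [0, 0, 0, 0], [0, 0, 0, 0], [0, 0, 0, 0], [0, 0, 0, 0]], grip=0.03)

```text
clock: 9.45
position: [0.6556, 0.0736, 0.0535]
tool_rot: [-0.585, 3.083, -0.0]
force: [-1.3, -0.3, 6.1]
finger_gap: 0.0457
grip_force: 31.5
```

Request:
jog_arm(targets=[[0, 0, 0.01, 0], [0, 0, 0.03, 0], [0, 0, 0.055, 0], [0, 0, 0.085, 0], [0, 0, 0.115, 0], [0, 0, 0.14, 0], [-0.005, -0.01, 0.15, 0], [-0.013, -0.03, 0.155, 0.02], [-0.024, -0.055, 0.155, 0.03], [-0.035, -0.083, 0.155, 0.03]])

```text
clock: 10.28
position: [0.6185, -0.0099, 0.2064]
tool_rot: [0.634, -3.077, -0.001]
force: [0.6, -1.1, -1.3]
finger_gap: 0.0457
grip_force: 30.8
```

Request:
jog_arm(targets=[[-0.017, -0.03, 0, 0], [-0.035, -0.06, 0, 0], [-0.053, -0.09, 0, 0], [-0.07, -0.12, 0, 0], [-0.088, -0.15, 0, 0], [-0.106, -0.18, 0, 0], [-0.123, -0.208, 0, 0], [-0.136, -0.23, 0, 0], [-0.145, -0.246, 0, 0], [-0.148, -0.252, 0, 0]])

```text
clock: 11.12
position: [0.4692, -0.2635, 0.2064]
tool_rot: [0.628, -3.078, -0.0]
force: [-0.0, 1.4, -1.0]
finger_gap: 0.046
grip_force: 30.8
```

Run:
```python
from h import *
w=camera("wrist"); print(monitor.get_obs()["position"])
cv2.imwrite("pics/w4.png",cv2.resize(w["color"][110:330,220:440,::-1],None,fx=2.7,fy=2.7))
```

```text
[ 0.4695362  -0.26347262  0.20631036]
```

View pics/w4.png

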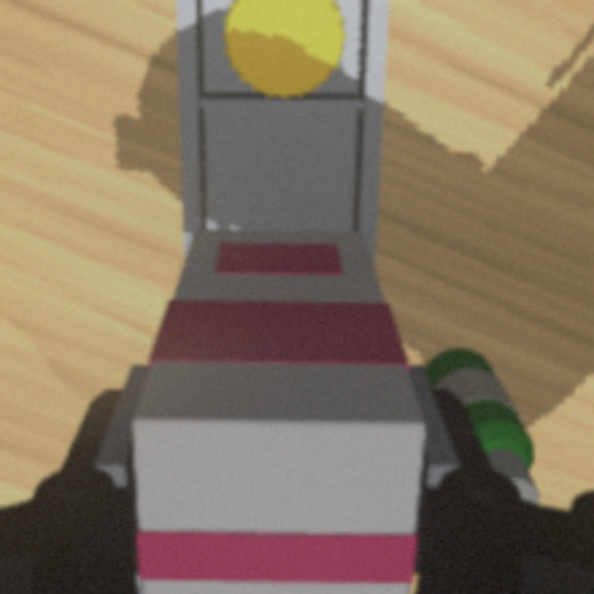

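The swab carton at (280,330) is centred over the middle bay, and the yellow pot at (285,35) stands upright in its own bay. Lower the carton.

Request:
jog_arm(targets=[[0, 0, -0.02, 0], [0, 0, -0.045, 0], [0, 0, -0.075, 0], [0, 0, -0.1, 0], [0, 0, -0.12, 0], [0, 0, -0.135, 0], [0, 0, -0.142, 0], [0, 0, -0.145, 0], [0, 0, -0.147, 0], [0, 0, -0.147, 0]])

```text
clock: 12.0
position: [0.472, -0.2616, 0.0599]
tool_rot: [-0.632, 3.076, -0.001]
force: [0.2, -0.1, -0.8]
finger_gap: 0.0458
grip_force: 30.8
```

Request:
jog_arm(targets=[[0, 0, -0.001, 0], [0, 0, -0.002, 0], [0, 0, -0.003, 0], [0, 0, -0.004, 0], [0, 0, -0.004, 0]])

```text
clock: 12.42
position: [0.4719, -0.2618, 0.0575]
tool_rot: [-0.632, 3.076, -0.002]
force: [-3.1, 3.6, 11.6]
finger_gap: 0.0459
grip_force: 31.8
```

Request:
jog_arm(targets=[[0, 0, 0.001, 0], [0, 0, 0.001, 0], [0, 0, 0.001, 0], [0, 0, 0.001, 0]], grip=0.065)

```text
clock: 12.75
position: [0.4713, -0.2617, 0.0562]
tool_rot: [0.631, -3.077, -0.0]
force: [-0.4, -0.2, -1.5]
finger_gap: 0.0649
grip_force: 0.0
```

Request:
jog_arm(targets=[[0, 0, 0.015, 0], [0, 0, 0.04, 0], [0, 0, 0.075, 0], [0, 0, 0.11, 0], [0, 0.01, 0.14, 0], [0.005, 0.03, 0.155, -0.1], [0.012, 0.06, 0.155, -0.22], [0.02, 0.09, 0.155, -0.34], [0.027, 0.12, 0.155, -0.46], [0.033, 0.15, 0.155, -0.58]])

```text
clock: 13.58
position: [0.5045, -0.1103, 0.2112]
tool_rot: [-0.285, -3.129, -0.0]
force: [1.1, 0.2, 0.3]
finger_gap: 0.065
grip_force: 0.0
```

Request:
jog_arm(targets=[[0.008, 0.035, 0, -0.1], [0.016, 0.07, 0, -0.19], [0.023, 0.105, 0, -0.19], [0.03, 0.138, 0, -0.19], [0.037, 0.17, 0, -0.19], [0.044, 0.2, 0, -0.19], [0.05, 0.222, 0, -0.19], [0.053, 0.234, 0, -0.19], [0.054, 0.238, 0, -0.19], [0.054, 0.238, 0, -0.19]], grip=0.072)

```text
clock: 14.42
position: [0.5583, 0.1267, 0.2108]
tool_rot: [-0.569, -3.089, 0.001]
force: [0.1, 0.2, 0.4]
finger_gap: 0.0722
grip_force: 0.0
```

Run:
```python
from h import *
w=camera("wrist"); o=monitor.get_obs(); print(o["position"],o["tool_rot"])
cv2.imwrite("pics/w5.png",w["color"][:,:,::-1])
h=cv2.cvtColor(w["color"],cv2.COLOR_RGB2HSV)
```

```text
[0.55821105 0.1258567  0.21105465] [-5.70320970e-01 -3.08891485e+00  9.21520569e-04]
```

View pics/w5.png

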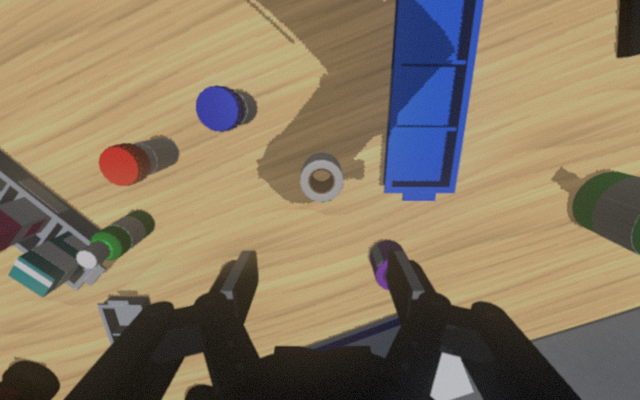

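The roll at (322,178) is centred between the fingers, and the blue tray at (425,100) is straight in the picture. Descend, grip high on the roll and lift.

Request:
jog_arm(targets=[[0, 0, -0.035, 0], [0, 0, -0.075, 0], [0, 0, -0.11, 0], [0, 0, -0.14, 0], [0, 0, -0.16, 0], [0, 0, -0.173, 0], [0, 0, -0.179, 0], [0, 0, -0.18, 0], [0, 0, -0.18, 0]])

```text
clock: 15.22
position: [0.5587, 0.1257, 0.032]
tool_rot: [0.572, 3.088, 0.0]
force: [-0.1, 0.0, 1.4]
finger_gap: 0.0721
grip_force: 0.0
```

Request:
jog_arm(targets=[[0, 0, 0, 0], [0, 0, 0, 0], [0, 0, 0, 0], [0, 0, 0, 0], [0, 0, 0, 0], [0, 0, 0, 0]], grip=0.03)

```text
clock: 15.72
position: [0.5594, 0.1266, 0.033]
tool_rot: [0.569, 3.087, 0.002]
force: [-0.9, -0.3, 7.2]
finger_gap: 0.0484
grip_force: 31.5
```

Request:
jog_arm(targets=[[0, 0, 0.008, 0], [0, 0, 0.02, 0], [0, 0, 0.04, 0], [0, 0, 0.065, 0], [0, 0, 0.09, 0], [0, 0, 0.115, 0], [0, 0, 0.135, 0], [0, 0, 0.145, 0], [0, 0, 0.15, 0], [0, 0, 0.15, 0]])

```text
clock: 16.55
position: [0.5585, 0.1266, 0.1819]
tool_rot: [0.57, 3.089, 0.002]
force: [0.1, 0.0, -2.0]
finger_gap: 0.0484
grip_force: 31.3
```

Run:
```python
from h import *
w=camera("wrist"); t=camera("top"); print(monitor.get_obs()["position"])
cv2.imwrite("pics/w6.png",w["color"][:,:,::-1])
a=cv2.resize(t["color"][150:290,140:300,::-1],None,fx=3.5,fy=3.5)
b=cv2.resize(w["color"][0:220,360:500,::-1],None,fx=1.7,fy=2)
o=np.zeros((490,800,3),np.uint8); o[:490,:560]=a; o[:440,562:800]=b; cv2.imwrite("pics/c6.png",o)
```

```text
[0.55758045 0.12629075 0.17985937]
```

View pics/c6.png

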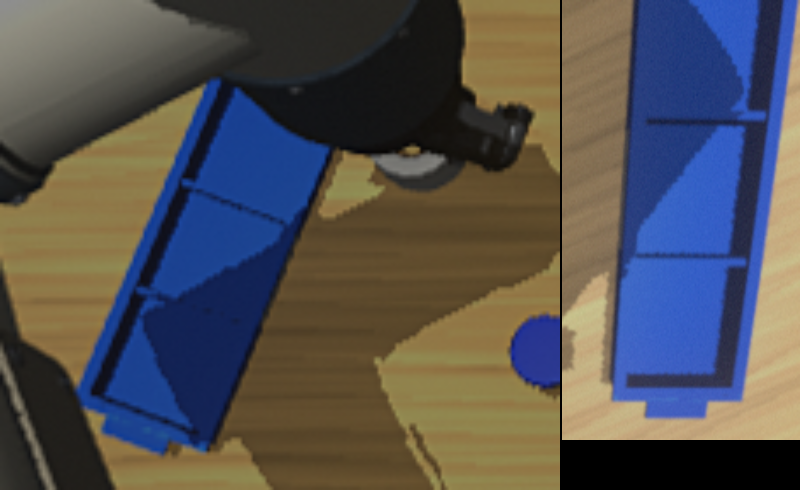

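The top crop shows the three empty bays with dividers at (185,183) to (290,222) and from (140,292). The wrist crop shows the tray's far end corners at (612,400) and (742,400). I'll cast those points.

Run:
```python
from h import *
w=camera("wrist"); t=camera("top")
a=cast(t,[[192.9,202.3],[222.9,213.4],[180,233.4],[162.9,262.3],[199.4,278.6]],.03)*1000
b=cast(w,[[389.4,200],[465.9,200],[401,129],[467.6,131],[479,58.5]],.03)*1000
u=np.array([.934,-.358]);n=np.array([.358,.934])
for k,q in (("top",a),("wrist",b)):
    d=q[:,:2]-[517.5,274.5]; print(k,np.c_[d@u,d@n].round(1).tolist())
```

```text
top [[33.2, 25.8], [33.2, -43.0], [-37.3, 25.2], [-105.0, 34.6], [-109.8, -49.4]]
wrist [[106.0, -49.8], [105.8, 36.0], [29.0, -43.9], [30.6, 25.3], [-37.6, 25.6]]
```

Request:
jog_arm(targets=[[0.003, 0.015, 0, 0], [0.007, 0.04, 0, 0], [0.012, 0.07, 0, 0], [0.016, 0.095, 0, 0], [0.019, 0.11, 0, 0], [0.02, 0.116, -0.01, 0], [0.02, 0.116, -0.035, 0], [0.02, 0.116, -0.065, 0], [0.02, 0.116, -0.085, 0], [0.02, 0.116, -0.095, 0]])

```text
clock: 17.58
position: [0.5759, 0.2412, 0.0815]
tool_rot: [-0.57, -3.083, 0.007]
force: [-0.4, 1.0, -1.6]
finger_gap: 0.0482
grip_force: 31.3
```

Run:
```python
from h import *
w=camera("wrist"); print(monitor.get_obs()["position"])
cv2.imwrite("pics/w7.png",cv2.resize(w["color"][60:330,180:460,::-1],None,fx=2.2,fy=2.2))
```

```text
[0.57582841 0.24101723 0.08103119]
```

View pics/w7.png

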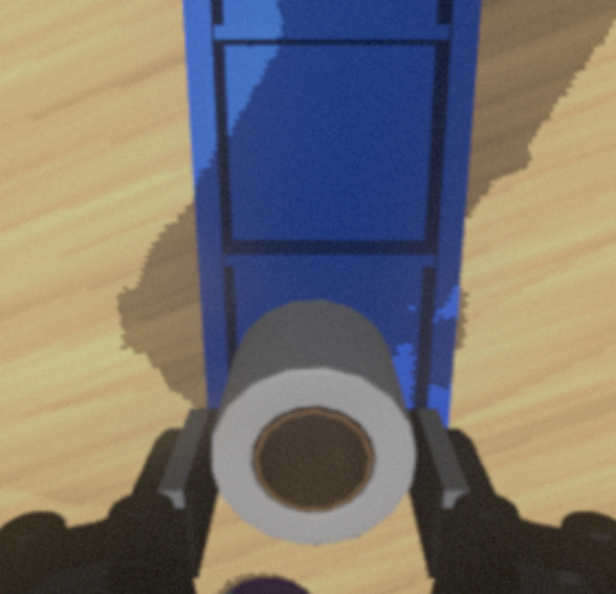

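The roll is over the end bay, but the bay's centre line (column 328) is about 5 mm to the right of the roll (313). I'll check the divider along the tray.

Run:
```python
from h import *
w=camera("wrist"); p=monitor.get_obs()["position"][:2]*1000
q=cast(w,[[180+x/2.2,60+y/2.2] for x,y in ((225,260),(435,260),(215,37),(448,37),(328,259))],.03)[:,:2]*1000
f=cast(w,[[180+314/2.2,60+300/2.2],[180+235/2.2,60+380/2.2],[180+398/2.2,60+380/2.2]],.051)[:,:2]*1000
u=np.array([.934,-.358]);n=np.array([.358,.934])
for k in (q,f): d=k-p; print(np.c_[d@u,d@n].round(1).tolist())
```

```text
[[-36.2, -29.9], [-36.4, 38.6], [-103.6, -29.9], [-103.6, 38.2], [-36.6, 3.7]]
[[-29.5, -0.8], [-3.2, -25.3], [-3.4, 25.4]]
```

Request:
jog_arm(targets=[[0.002, 0.001, 0, 0], [0.004, 0.003, -0.005, 0], [0.004, 0.003, -0.015, 0], [0.004, 0.003, -0.025, 0], [0.004, 0.003, -0.033, 0], [0.004, 0.003, -0.038, 0], [0.004, 0.003, -0.041, 0], [0.004, 0.003, -0.043, 0], [0.004, 0.003, -0.043, 0]])

```text
clock: 18.43
position: [0.5822, 0.2453, 0.0429]
tool_rot: [-0.57, -3.089, 0.001]
force: [-0.6, 0.4, -0.9]
finger_gap: 0.0483
grip_force: 31.3
```

Request:
jog_arm(targets=[[0, 0, -0.001, 0], [0, 0, -0.002, 0], [0, 0, -0.003, 0], [0, 0, -0.003, 0]])

```text
clock: 18.77
position: [0.5824, 0.2454, 0.0403]
tool_rot: [0.57, 3.089, 0.0]
force: [-0.7, -0.0, -1.3]
finger_gap: 0.0482
grip_force: 31.3
```

Request:
jog_arm(targets=[[0, 0, -0.001, 0], [0, 0, -0.002, 0], [0, 0, -0.003, 0], [0, 0, -0.004, 0], [0, 0, -0.005, 0]])

```text
clock: 19.18
position: [0.5825, 0.2454, 0.037]
tool_rot: [0.569, 3.089, 0.0]
force: [-6.8, -0.7, 14.4]
finger_gap: 0.0484
grip_force: 32.7
```

Request:
jog_arm(targets=[[0, 0, 0.002, 0], [0, 0, 0.002, 0], [0, 0, 0.002, 0], [0, 0, 0.002, 0]], grip=0.062)

```text
clock: 19.52
position: [0.5824, 0.2454, 0.0371]
tool_rot: [-0.571, -3.089, 0.0]
force: [0.9, 0.2, 0.5]
finger_gap: 0.0621
grip_force: 0.0
```

Request:
jog_arm(targets=[[0, 0, 0.015, 0], [0, 0, 0.04, 0], [0, 0, 0.08, 0], [0, 0, 0.12, 0], [0, -0.01, 0.155, 0], [-0.012, -0.035, 0.165, 0], [-0.025, -0.065, 0.165, 0], [-0.037, -0.095, 0.165, 0], [-0.05, -0.13, 0.165, 0], [-0.063, -0.16, 0.165, 0]])

```text
clock: 20.35
position: [0.5184, 0.0837, 0.2022]
tool_rot: [-0.57, -3.089, 0.0]
force: [0.7, -0.8, -0.2]
finger_gap: 0.0618
grip_force: 0.0
```

Request:
jog_arm(targets=[[-0.013, -0.032, 0, 0], [-0.026, -0.064, 0, 0], [-0.037, -0.09, 0, 0], [-0.047, -0.115, 0, 0], [-0.053, -0.13, 0, 0], [-0.056, -0.136, 0, 0], [-0.056, -0.136, -0.01, 0], [-0.056, -0.136, -0.02, 0], [-0.056, -0.136, -0.02, 0]])

```text
clock: 21.1
position: [0.4623, -0.0504, 0.1804]
tool_rot: [-0.571, -3.086, 0.0]
force: [0.1, 0.2, -1.2]
finger_gap: 0.0622
grip_force: 0.0
```

Run:
```python
from h import *
w=camera("wrist"); p=monitor.get_obs()["position"]; print(p)
for q in blobs(w,(0,120,60),(8,255,255),100)[:2]: print(cv2.boundingRect(q),cv2.minEnclosingCircle(cast(w,q,.088)[:,:2].astype(np.float32)*1000))
```

```text
[ 0.46285281 -0.05045798  0.18145504]
(300, 176, 44, 47) ((457.631591796875, -49.09469223022461), 21.721271514892578)
```

Request:
jog_arm(targets=[[0, 0, -0.03, 0], [0, 0, -0.06, 0], [0, 0, -0.09, 0], [0, 0, -0.11, 0], [0, 0, -0.122, 0], [0, 0, -0.126, 0], [0, 0, -0.126, 0]])

```text
clock: 21.73
position: [0.4633, -0.0504, 0.0559]
tool_rot: [-0.569, -3.088, 0.001]
force: [0.0, -0.2, 0.2]
finger_gap: 0.0619
grip_force: 0.0
```

Request:
jog_arm(targets=[[0, 0, 0, 0], [0, 0, 0, 0], [0, 0, 0, 0], [0, 0, 0, 0], [0, 0, 0, 0], [0, 0, 0, 0]], grip=0.03)

```text
clock: 22.23
position: [0.4646, -0.0505, 0.0576]
tool_rot: [0.569, 3.086, 0.001]
force: [-0.6, 0.9, 6.7]
finger_gap: 0.0388
grip_force: 30.3
```

Request:
jog_arm(targets=[[0, 0, 0.01, 0], [0, 0, 0.03, 0], [0, 0, 0.055, 0], [0, 0, 0.085, 0], [0, 0, 0.115, 0], [0, 0, 0.14, 0], [0, 0, 0.15, 0], [0, 0, 0.15, 0]])

```text
clock: 22.9
position: [0.4648, -0.0505, 0.2093]
tool_rot: [0.569, 3.084, 0.003]
force: [0.1, 0.3, -0.0]
finger_gap: 0.0395
grip_force: 30.4
```

Request:
jog_arm(targets=[[0, 0.01, 0, 0], [0, 0.03, 0, 0], [-0.002, 0.058, 0, 0], [-0.003, 0.09, 0, 0], [-0.004, 0.125, 0, 0], [-0.006, 0.16, 0, 0], [-0.008, 0.195, 0, 0], [-0.009, 0.23, 0, 0], [-0.01, 0.262, 0, 0], [-0.011, 0.29, 0, 0]])

```text
clock: 23.73
position: [0.4508, 0.2415, 0.2044]
tool_rot: [-0.569, -3.087, 0.003]
force: [1.2, -0.2, -0.5]
finger_gap: 0.0394
grip_force: 30.4
```

Request:
jog_arm(targets=[[-0.001, 0.025, 0, 0], [-0.002, 0.042, 0, 0], [-0.002, 0.052, 0, 0], [-0.002, 0.056, -0.01, 0], [-0.002, 0.056, -0.035, 0], [-0.002, 0.056, -0.065, 0], [-0.002, 0.056, -0.09, 0], [-0.002, 0.056, -0.105, 0], [-0.002, 0.056, -0.11, 0], [-0.002, 0.056, -0.11, 0]])

```text
clock: 24.57
position: [0.4496, 0.2937, 0.0946]
tool_rot: [-0.572, -3.087, 0.005]
force: [0.1, -0.9, -0.2]
finger_gap: 0.0389
grip_force: 30.4
```

Run:
```python
from h import *
w=camera("wrist"); print(monitor.get_obs()["position"])
cv2.imwrite("pics/w8.png",w["color"][:,:,::-1])
```

```text
[0.45048189 0.29452184 0.09613663]
```

View pics/w8.png

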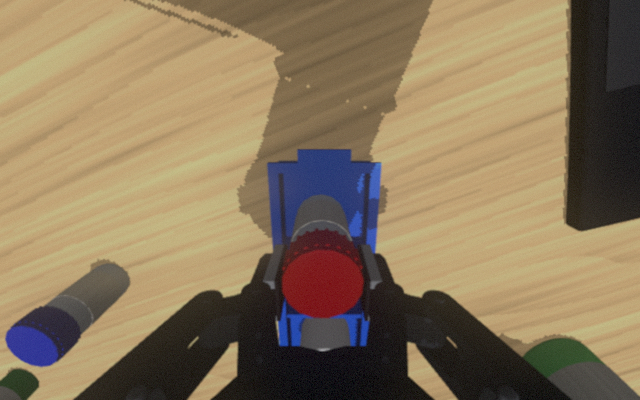

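The red pot's foot (321,215) is over the near bay and centred between the walls at columns 283 and 367. Lower it.

Request:
jog_arm(targets=[[0.001, 0.001, -0.01, 0], [0.001, 0.001, -0.02, 0], [0.001, 0.001, -0.026, 0], [0.001, 0.001, -0.029, 0], [0.001, 0.001, -0.03, 0], [0.001, 0.001, -0.031, 0], [0.001, 0.001, -0.032, 0]])

```text
clock: 25.2
position: [0.4516, 0.2966, 0.0645]
tool_rot: [0.57, 3.089, 0.001]
force: [0.1, -0.2, -0.9]
finger_gap: 0.0391
grip_force: 30.4
```

Request:
jog_arm(targets=[[0, 0, -0.001, 0], [0, 0, -0.002, 0], [0, 0, -0.003, 0], [0, 0, -0.003, 0]])

```text
clock: 25.53
position: [0.4516, 0.2965, 0.0617]
tool_rot: [0.57, 3.089, 0.001]
force: [-0.5, 0.6, 3.1]
finger_gap: 0.0392
grip_force: 30.6
```

Request:
jog_arm(targets=[[0, 0, -0.001, 0], [0, 0, -0.001, 0]])

```text
clock: 25.7
position: [0.4519, 0.2964, 0.0617]
tool_rot: [0.569, 3.088, 0.001]
force: [-2.4, -1.1, 9.3]
finger_gap: 0.0392
grip_force: 31.3
```

Request:
jog_arm(targets=[[0, 0, 0.001, 0], [0, 0, 0.001, 0], [0, 0, 0.001, 0], [0, 0, 0.001, 0]], grip=0.06)

```text
clock: 26.03
position: [0.4512, 0.2963, 0.061]
tool_rot: [-0.571, -3.089, 0.0]
force: [0.1, -0.5, 0.3]
finger_gap: 0.0599
grip_force: 0.0
```

Request:
jog_arm(targets=[[0, 0, 0.015, 0], [0, 0, 0.04, 0], [0, 0, 0.075, 0], [0, 0, 0.11, 0], [0, -0.01, 0.14, 0], [0.008, -0.04, 0.145, 0], [0.016, -0.08, 0.145, 0], [0.024, -0.12, 0.145, 0], [0.032, -0.16, 0.145, 0], [0.039, -0.2, 0.145, 0]])

```text
clock: 26.87
position: [0.4903, 0.0947, 0.2062]
tool_rot: [0.569, 3.089, 0.0]
force: [0.8, -0.1, -0.0]
finger_gap: 0.0599
grip_force: 0.0
```

Request:
jog_arm(targets=[[0.008, -0.04, 0, 0], [0.015, -0.08, 0, 0], [0.022, -0.115, 0, 0], [0.029, -0.15, 0, 0], [0.035, -0.18, 0, 0], [0.04, -0.205, 0, 0], [0.043, -0.222, 0, 0], [0.044, -0.228, 0, 0], [0.044, -0.228, 0, 0], [0.044, -0.228, 0, 0]])

```text
clock: 27.7
position: [0.5342, -0.1312, 0.206]
tool_rot: [-0.571, -3.089, -0.0]
force: [-0.2, 1.0, -0.3]
finger_gap: 0.0603
grip_force: 0.0
```

Run:
```python
from h import *
w=camera("wrist"); p=monitor.get_obs()["position"]; print(p)
for q in blobs(w,(40,80,20),(85,255,255),100)[:3]: print(cv2.boundingRect(q),cv2.minAreaRect(cast(w,q,.07)[:,:2].astype(np.float32)*1000))
cv2.imwrite("pics/w9.png",w["color"][:,:,::-1])
```

```text
[ 0.53423766 -0.13082374  0.20615828]
(303, 170, 35, 31) ((528.2171020507812, -131.3369598388672), (35.602657318115234, 31.97111701965332), 66.7400894165039)
```

View pics/w9.png

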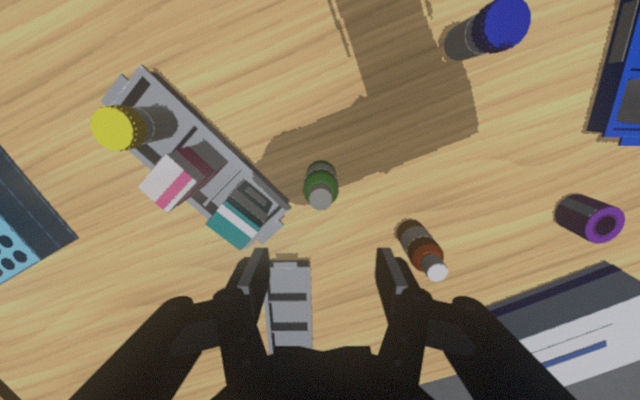

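The green bottle at (320,185) is centred between the fingers and clear of the grey tray, which holds the yellow pot, swab carton and teal carton upright. Descend and grip.

Request:
jog_arm(targets=[[0.001, 0, -0.03, 0], [0.001, 0, -0.07, 0], [0.001, 0, -0.105, 0], [0.001, 0, -0.135, 0], [0.001, 0, -0.155, 0], [0.001, 0, -0.163, 0], [0.001, 0, -0.166, 0], [0.001, 0, -0.166, 0]])

```text
clock: 28.42
position: [0.5358, -0.131, 0.0408]
tool_rot: [0.568, 3.089, -0.0]
force: [0.3, -0.1, -0.3]
finger_gap: 0.0601
grip_force: 0.0
```

Request:
jog_arm(targets=[[0, 0, 0, 0], [0, 0, 0, 0], [0, 0, 0, 0], [0, 0, 0, 0], [0, 0, 0, 0], [0, 0, 0, 0]], grip=0.03)

```text
clock: 28.92
position: [0.5368, -0.1317, 0.0421]
tool_rot: [0.569, 3.086, 0.001]
force: [0.3, 0.9, 6.5]
finger_gap: 0.0367
grip_force: 30.0
```

Request:
jog_arm(targets=[[0, 0, 0.01, 0], [0, 0, 0.03, 0], [0, 0, 0.055, 0], [0, 0, 0.085, 0], [0, 0, 0.115, 0], [0, 0, 0.145, 0], [0, 0, 0.165, 0], [0, 0, 0.17, 0], [0, 0, 0.17, 0]])

```text
clock: 29.67
position: [0.536, -0.1317, 0.2124]
tool_rot: [0.57, 3.086, 0.001]
force: [0.2, 0.6, -1.9]
finger_gap: 0.0371
grip_force: 30.3
```

Request:
jog_arm(targets=[[0, 0.01, 0, 0], [-0.001, 0.03, 0, 0], [-0.003, 0.058, 0, 0], [-0.004, 0.09, 0, 0], [-0.006, 0.125, 0, 0], [-0.007, 0.16, 0, 0], [-0.009, 0.195, 0, 0], [-0.011, 0.23, 0, 0], [-0.012, 0.265, 0, 0], [-0.014, 0.3, 0, 0]])

```text
clock: 30.5
position: [0.5198, 0.1702, 0.2084]
tool_rot: [-0.57, -3.086, 0.003]
force: [0.8, -0.0, -0.5]
finger_gap: 0.037
grip_force: 30.3
```

Request:
jog_arm(targets=[[-0.001, 0.033, 0, 0], [-0.003, 0.062, 0, 0], [-0.004, 0.085, 0, 0], [-0.005, 0.098, 0, 0], [-0.005, 0.102, -0.01, 0], [-0.005, 0.102, -0.035, 0], [-0.005, 0.102, -0.065, 0], [-0.005, 0.102, -0.085, 0], [-0.005, 0.102, -0.09, 0], [-0.005, 0.102, -0.09, 0]])

```text
clock: 31.33
position: [0.5151, 0.2687, 0.1178]
tool_rot: [-0.571, -3.086, 0.007]
force: [-0.1, -0.2, 0.2]
finger_gap: 0.0368
grip_force: 30.3
```

Run:
```python
from h import *
w=camera("wrist"); p=monitor.get_obs()["position"]; print(p)
cv2.imwrite("pics/w10.png",w["color"][:,:,::-1])
```

```text
[0.51623778 0.26948237 0.11990423]
```

View pics/w10.png

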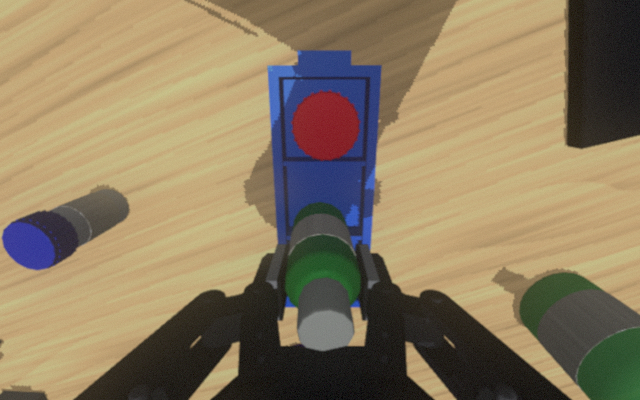

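The red pot stands in the near bay (326,126), and the green bottle at (320,225) is over the middle bay. Lower it.

Request:
jog_arm(targets=[[0.001, 0.001, -0.015, 0], [0.001, 0.001, -0.035, 0], [0.001, 0.001, -0.052, 0], [0.001, 0.001, -0.064, 0], [0.001, 0.001, -0.07, 0], [0.001, 0.001, -0.072, 0], [0.001, 0.001, -0.073, 0], [0.001, 0.001, -0.073, 0]])

```text
clock: 32.05
position: [0.5182, 0.2718, 0.0485]
tool_rot: [0.57, 3.088, 0.002]
force: [-0.0, 0.8, -1.2]
finger_gap: 0.0369
grip_force: 30.3
```

Request:
jog_arm(targets=[[0, 0, -0.001, 0], [0, 0, -0.002, 0], [0, 0, -0.003, 0], [0, 0, -0.003, 0]])

```text
clock: 32.38
position: [0.5183, 0.2716, 0.0461]
tool_rot: [0.569, 3.087, 0.002]
force: [-1.8, -0.3, 7.0]
finger_gap: 0.037
grip_force: 30.8
```

Contact. Release, back up and clear the view.

Request:
jog_arm(targets=[[0, 0, 0, 0], [0, 0, 0.001, 0], [0, 0, 0.001, 0], [0, 0, 0.001, 0]], grip=0.06)

```text
clock: 32.72
position: [0.5174, 0.2714, 0.0453]
tool_rot: [0.57, 3.089, 0.0]
force: [-0.5, -0.2, 0.5]
finger_gap: 0.0602
grip_force: 0.0
```

Request:
jog_arm(targets=[[0, 0, 0.015, 0], [0, 0, 0.04, 0], [0, 0, 0.075, 0], [0, 0, 0.11, 0], [0, 0, 0.15, 0], [0, -0.02, 0.185, 0], [-0.02, -0.05, 0.2, 0], [-0.04, -0.09, 0.2, 0], [-0.06, -0.13, 0.2, 0], [-0.08, -0.17, 0.2, 0]])

```text
clock: 33.55
position: [0.4404, 0.1083, 0.2454]
tool_rot: [0.569, 3.089, 0.001]
force: [0.1, -0.9, 0.6]
finger_gap: 0.06
grip_force: 0.0
```

Request:
jog_arm(targets=[[-0.02, -0.04, 0, 0], [-0.04, -0.08, 0, 0], [-0.06, -0.12, 0, 0], [-0.08, -0.15, 0, 0], [-0.095, -0.175, 0, 0], [-0.1, -0.18, 0, 0], [-0.1, -0.18, 0, 0], [-0.1, -0.18, 0, 0], [-0.1, -0.18, 0, 0]])

```text
clock: 34.3
position: [0.342, -0.0698, 0.2452]
tool_rot: [-0.57, -3.089, -0.0]
force: [-0.7, 1.1, 0.2]
finger_gap: 0.0599
grip_force: 0.0
```

Run:
```python
from h import *
s=camera("scene"); t=camera("top"); print(monitor.get_obs()["position"])
a=cv2.resize(s["color"][105:275,215:500,::-1],None,fx=2.0,fy=2.0)
b=cv2.resize(t["color"][130:310,150:510,::-1],None,fx=1.4,fy=1.4)
o=np.zeros((595,600,3),np.uint8); o[:340,:570]=a; o[341:341+b.shape[0],:b.shape[1]]=b; cv2.imwrite("pics/fin.png",o)
for n,lo,hi,bx,z in (("blu",(105,120,30),(130,255,255),(280,235,312,266),.085),("amb",(0,0,90),(180,50,255),(336,138,362,170),.1)):
    for q in blobs(t,lo,hi,20,bx)[:1]: print(n,cv2.minEnclosingCircle(cast(t,q,z)[:,:2].astype(np.float32)*1000))
```

```text
[ 0.34202379 -0.06966161  0.24506131]
blu ((450.41571044921875, 65.55645751953125), 19.94508934020996)
amb ((655.1183471679688, -47.7197265625), 10.783808708190918)
```

View pics/fin.png

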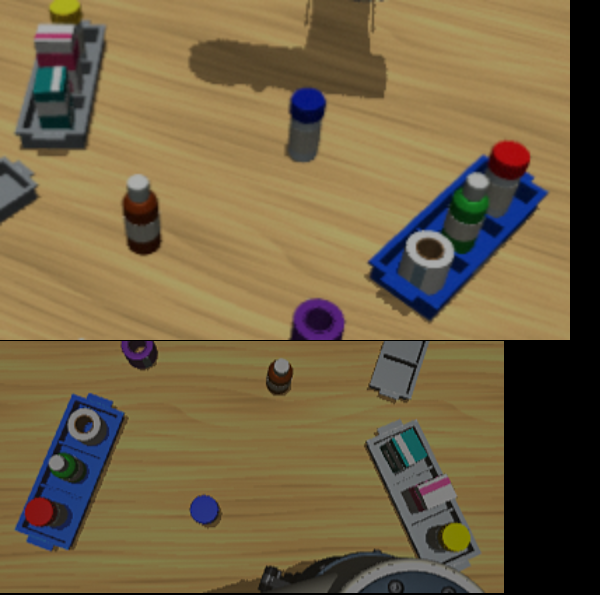

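The final picture shows the roll (428,262), green bottle (467,215) and red pot (505,175) standing in the blue tray. The yellow pot, swab carton and teal carton stand in the grey tray. The blue pot and amber bottle haven't moved.

```bash
python3 -c "
from rig import workorder
print(workorder.sign_off())"
```

```text
the job is handed in; nothing more can be done
None
```

Both kits are made up and the job is handed in at about 34 s of the 136 s allowed; the final picture shows every item upright in its own bay and the blue-capped pot and amber bottle unmoved, but sign-off returned no verdict.

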